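# Unlock the gauge fixture and stack a bearing housing in it

## Robot

A 6-joint arm with a two-finger parallel gripper is mounted at the origin on the work surface. World frame = base frame: x ahead of the robot, y to its left, z up, the work surface at z = 0. Lengths are in m, angles in degrees, forces in N, time in s.
With the tool pointing down it reaches from about 0.3 to 1 m from the base axis. Payload 5.1 kg.
Tool frame: the origin (TCP) lies at the very end of the fingers, on their centre line; the grasp point (between the pads) lies behind it (r.grip_point_offset is the z of the grasp point in the tool frame, in m); z points along the fingers, y is the line along which they close (so a half turn about z gives the same grasp; the last joint's range is limited). The gripper opens to 95 mm and grips with 3 to 60 N. Pads are 20 mm wide; open, the fingers measure 119 mm over their backs; the gripper's body (75 mm by 180 mm) begins 59 mm behind the grasp point.
Start: joints at [62.017, 7.093, 94.555, -0, 78.352, -4.733], TCP at [0.257, 0.597, 0.215] pointing down, gripper open.
Joint ranges: [-149.61, 149.61], [-58.7, 133.49], [1.44, 155.28], [-77.14, 257.14], [18.33, 153.61], [-166.67, 166.67]. Speed limits (degrees/s): [147.25, 147.25, 180, 180, 180, 180].

## Interface

Orientations are given as [roll, pitch, yaw] about the fixed x, y, z axes, in that order (R = Rz(yaw) Ry(pitch) Rx(roll)).
In Python, from plant import r gives the robot as it stands. The module is installed in compiled form; this text tells all that it offers.
- The arm moves only by the tool arm_command, never from a script. Its argument "steps" is a list of rows, each a list of 7 numbers: the shift along the tool's x, y, z in m, then the turn, a rotation vector about the tool's x, y, z in rad, then the opening, from -1 (shut) to 1 (fully open). In form: [[x, y, z, rx, ry, rz, grip], ...]. A call has 1 to 10 rows; each row shifts and turns the commanded pose from where the row before left it, along the tool's axes as they then stand; what a row does not reach is not made up. A row lasts 1/12 s, in which the tool goes at most 41.7 mm and 7.16 degrees, less where a joint would pass 70% of its speed; a pose out of reach is approached as far as the arm can. A call is refused whole if a number of a shift passes 0.0417 or a number of a turn 0.125, either way. A call with a gripper value outside its range is refused whole. The fingers move at their own pace and stop on an object; the grip force is fixed at half the most. Time passes only in rows, so rows that do not move let the fingers close. It gives the time, the measured TCP pose, the force, the opening and the grip force at its end, in the units of the state.
- r.get_state(): the state, without advancing time (a new reading comes with each control period).
- r.grab_frame(name): name is "side" or "top"; returns the picture (420x560x3 uint8, red, green, blue); there is no depth.
- r.camera_params(name): a dict with "intrinsics" (3x3 intrinsics, pixels), "R" (3x3) and "t" (3): a world point X has camera coordinates R X + t. Camera axes: x right, y down, z forward; pixel columns grow to the right and rows downward; lengths in m; the calibration is good to about 2 mm. A picture is of the moment at which its call begins. camera_params takes no time and is no camera call.
- r.hand_in(): hands the job in; it is judged then, once.
The state is a dict: "time_s": time; "joint_pos": joint angles; "qvel": joint speeds; "tau": joint torques, N m; "tool_pos": TCP position; "tcp_rot": TCP orientation; "wrist_force": force on the tool from outside, world axes, zero at the start; "wrist_torque": the same for the moment, N m; "opening": finger opening in m; "gripper_force": force on a finger pad.
Only numpy, scipy, OpenCV 4.12 (cv2) and the standard library are available. Lean on these libraries where they do the work, as an engineer would, in place of code of your own. Each camera call takes 0.05 s, during which the arm holds its last target. There are 200 camera calls.

## Task

Lift the locking bar straight up out of the two U brackets of the gauge fixture, both ends together and level, and lay it down wholly on the rubber counter mat. Then set the bearing housing collar-up and fully down in the fixture's square pocket, and finally lay the cover disc flat and centred on top of its collar. Set things down without dropping them, keep the bar level all the time, and do not disturb the spray can, loose bearing or caliper.

Things in the scene. Friction and masses are not known exactly. Their poses are not given: they have to be found in the camera images.
- pocket (a point): Centre of the floor of the square pocket in the fixed gauge fixture (aluminium base plate 250 x 100 x 10 mm, its top is this floor, 10 mm above the counter). x = fixture's long axis, y across, z up. Pocket 66 x 66 mm inside, sides along x and y, walls 8 mm thick, 10 mm high above the floor, no lead-in.
- bracket_a (a point): Middle of the slot floor of the dark steel U bracket 95 mm along +x from the pocket's centre, 62 mm above the pocket floor. Bracket 12 mm thick (x), 44 mm wide (y); open-topped slot 24 mm wide along y and 28 mm deep: the horns' tops are 28 mm above this point.
- bracket_b (a point): The same point of the other, identical bracket, 95 mm along -x from the pocket's centre.
- bar_mid (a point): Middle of the loose steel locking bar, its centre of mass, half-way up. Bar 16 mm wide (y), 20 mm high (z), a square head 30 x 30 x 12 mm at each end, 242 mm long overall (x), 0.25 to 0.5 kg. It starts in both slots, heads outside the brackets with 8 mm play: it comes out only upwards, clear after 28 mm. Grip it across its width. On a flat surface it rests on its heads, this point 15 mm up.
- bar_end_a (a point): Centre of the outer face of one head of the bar, 121 mm along +x from the bar's middle.
- bar_end_b (a point): Centre of the outer face of the other head, 121 mm along -x from the bar's middle.
- mat_top (a point): Centre of the top of the black ribbed rubber counter mat, fixed, 300 mm (x) by 110 mm (y), 4 mm thick (this point is 4 mm above the counter).
- housing_mid (a point): Loose aluminium bearing housing, 0.2 to 0.4 kg, collar up on the counter: square flange 60 x 60 x 14 mm (sides along x and y) with a round collar 44 mm outside diameter, 28 mm high, on top; 30 mm bore along z. This point is on the axis, 21 mm above the underside, 7 mm above the flange's top. Any quarter turn is right in the pocket.
- collar_top (a point): Centre of the collar's top face on the housing's axis, 42 mm above the housing's underside.
- disc_mid (a point): Cover disc, loose, steel, 50 mm diameter, 16 mm thick, 0.1 to 0.2 kg, lying flat on the counter; either face may go up. This point is its centre, half-way up (8 mm above its underside).
- can: Bystander: upright spray can, 58 mm diameter, about 170 mm tall; origin at the centre of its underside.
- bearing: Bystander: loose bearing ring, 62 mm diameter, 16 mm high, lying flat; origin at the centre of its underside.
- caliper: Bystander: caliper lying flat, 200 mm long (x), up to 12 mm high; origin at the middle of its beam, on the counter.
Things that resemble listed ones, but are neither listed nor needed, are in the scene too. Leave any purple or yellow look-alike of the part that bears housing_mid alone.

How it is judged:
By the outcome, as a careful person would: the job done as asked, in the order asked, and still so for the second after the job is handed in, with the robot touching nothing.
It also fails if it takes over 72 s, if anything falls off the work surface, if the arm or the gripper's body presses on something with over 40 N, if the wrist force passes 120 N, or if a joint passes its speed limit or range.

## Working session

There is one attempt and no reset: what is moved stays moved. The work goes in short steps, Python scripts to look and compute and a tool call to move; the robot and the scene stay as the last step left them, time stands still between calls to the robot, and variables do not carry over. Pictures are saved under pics/ and viewed, at most 10 in all, crops included, and the job is handed in when it is done.

Besides the shell and the picture viewer there is one more tool, called as a command line: name --pt "numbers of a row" for each row, then --argument value for the rest. arm_command: Moves the arm, as the interface text tells. Its arguments: {"type":"object","properties":{"steps":{"type":"array","items":{"type":"array","items":{"type":"number"}}}},"required":["steps"]}

```bash
mkdir -p pics; python3 - <<'E'
from plant import r
import cv2,numpy as np
np.set_printoptions(precision=4,suppress=True)
for n in("top","side"):
    cv2.imwrite(f"pics/{n}0.png",cv2.resize(r.grab_frame(n)[:,:,::-1],(800,600),interpolation=cv2.INTER_CUBIC))
    print(n,r.camera_params(n))
print(r.get_state(),r.grip_point_offset)
E
```

```text
top {'intrinsics': array([[472.1651,   0.    , 281.6089],
       [  0.    , 472.1651, 205.5691],
       [  0.    ,   0.    ,   1.    ]]), 'R': array([[ 0.0198, -0.9998,  0.0064],
       [-0.9895, -0.0205, -0.1433],
       [ 0.1434, -0.0035, -0.9897]]), 't': array([0.0303, 0.5534, 1.0965])}
side {'intrinsics': array([[466.1936,   0.    , 270.3943],
       [  0.    , 466.1936, 201.9958],
       [  0.    ,   0.    ,   1.    ]]), 'R': array([[ 0.8636, -0.5041, -0.0132],
       [-0.3042, -0.5   , -0.8109],
       [ 0.4021,  0.7042, -0.5851]]), 't': array([-0.4267,  0.2329,  1.0599])}
{'time_s': 0.1, 'joint_pos': array([62.0158,  7.1289, 94.6248, -0.0021, 78.3521, -4.7323]), 'qvel': array([ 0.041 ,  0.0345, -0.1804, -0.0232,  0.0751, -0.0305]), 'tau': array([  0.0003, -41.8885, -36.1094,   0.0776,   0.0462,  -0.0001]), 'tool_pos': array([0.2564, 0.5967, 0.2135]), 'tcp_rot': array([-179.8945,   -0.0067,  156.7485]), 'wrist_force': array([0.8925, 0.3047, 0.3493]), 'wrist_torque': array([ 0.0098,  0.0343, -0.0539]), 'gripper_force': 0.0, 'opening': 0.09505863774630857} -0.0188
```

View pics/top0.png

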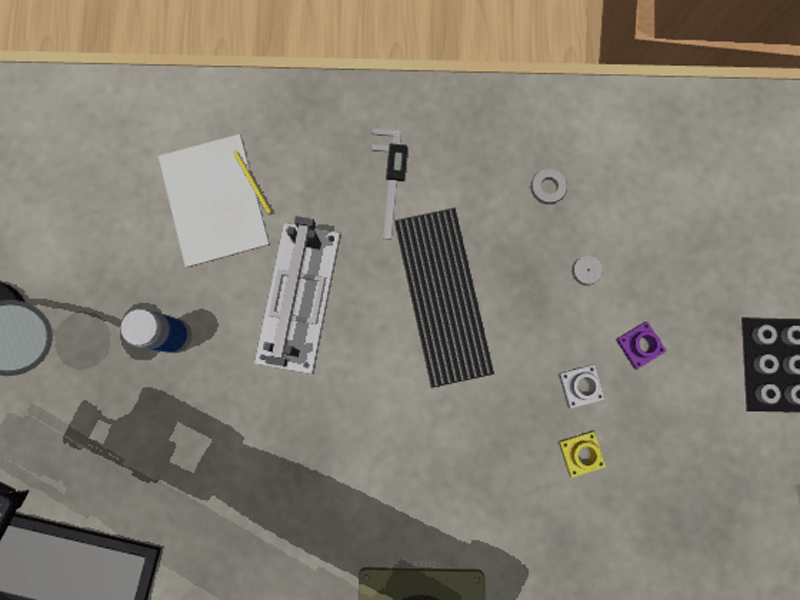

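View pics/side0.png

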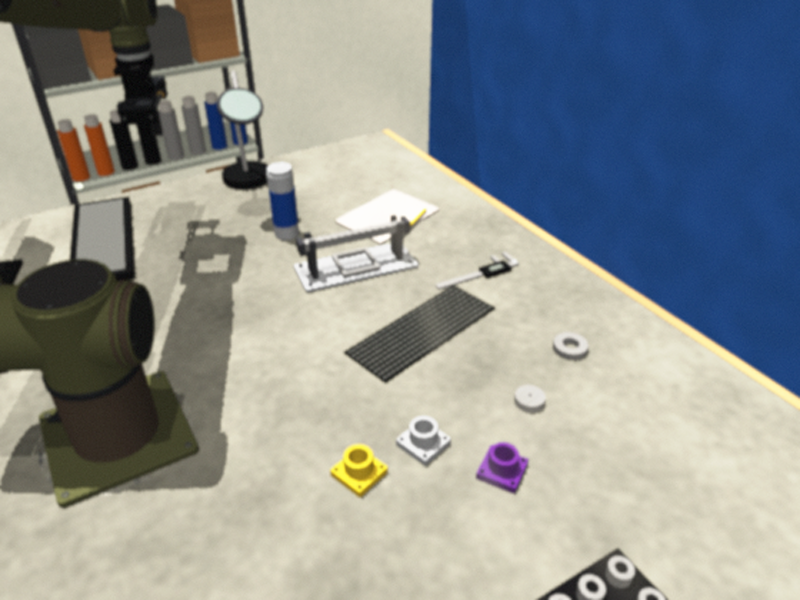

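The top view shows the fixture at (300,298) with the bar from (305,222) to (277,352), the mat at (445,297), the disc at (588,270) and the bearing ring at (549,186). There are three housings: aluminium (582,386), purple (641,344) and yellow (582,454). The aluminium one fits the description, since purple and yellow are look-alikes. In the side view it is at (423,438), the disc at (530,398) and the bar from about (303,243) to (402,224). I'll enlarge crops to confirm.

```bash
python3 - <<'E'
from plant import r
import cv2,numpy as np
T=r.grab_frame("top")[:,:,::-1];S=r.grab_frame("side")[:,:,::-1]
cv2.imwrite("pics/T.png",T);cv2.imwrite("pics/S.png",S)
def tile(I,x,y,w,h,k): return cv2.resize(I[y:y+h,x:x+w],(w*k,h*k),interpolation=cv2.INTER_CUBIC)
a=tile(T,172,147,75,120,5); b=tile(S,200,145,106,75,4)
c=np.zeros((600,799,3),np.uint8); c[:,:375]=a; c[:300,375:799]=b
# mat
c[300:,375:775]=cv2.resize(T[140:275,270:450],(400,300))
cv2.imwrite("pics/c1.png",c)
d=np.zeros((600,800,3),np.uint8)
d[:,:400]=tile(T,380,170,80,120,5)
d[:,400:800]=tile(S,270,255,100,150,4)
cv2.imwrite("pics/c2.png",d)
E
```

```text
(no output)
```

View pics/c1.png

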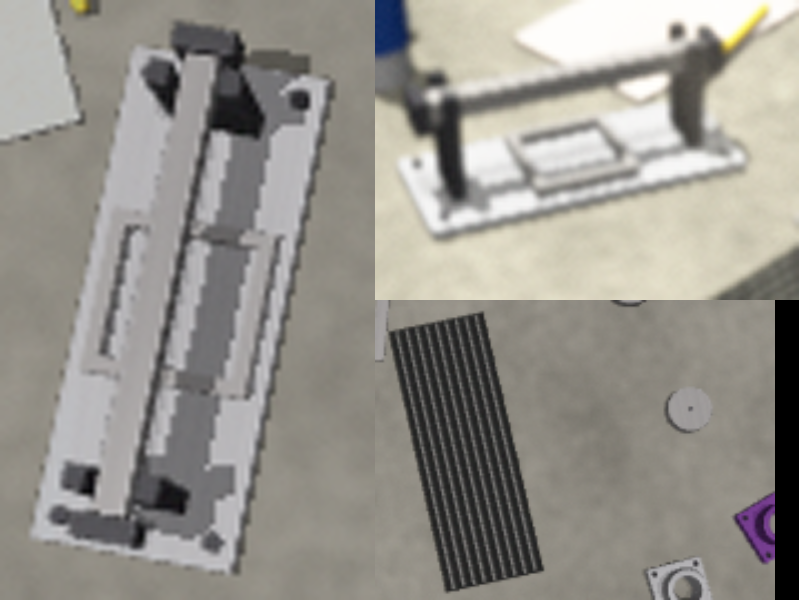

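View pics/c2.png

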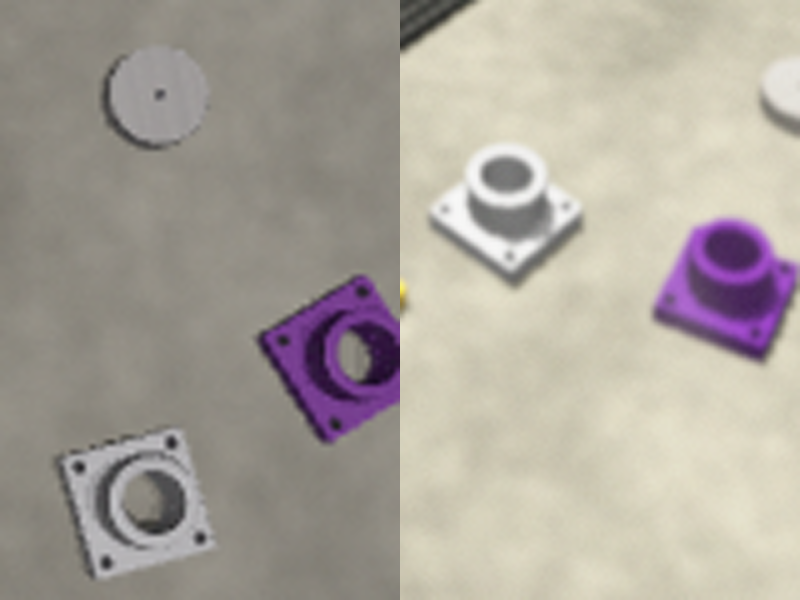

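The crops confirm the grey aluminium housing collar-up at c2 (148,503) top and (507,175) side, with only the purple and yellow ones as rivals. The disc centre is at (159,95). In c1 the bar axis runs from (201,60) to (113,505).

```bash
cat > h.py <<'E'
from plant import r
import numpy as np,cv2
np.set_printoptions(precision=4,suppress=True)
P={n:r.camera_params(n) for n in("top","side")}
def plane(n,uv,z):
    p=P[n];C=-p["R"].T@p["t"];o=[]
    for u,v in np.atleast_2d(uv):
        d=p["R"].T@np.linalg.solve(p["intrinsics"],[u,v,1]);o.append(C+d*(z-C[2])/d[2])
    return np.array(o)
def tri(a,b):
    M=[P[n]["intrinsics"]@np.c_[P[n]["R"],P[n]["t"]] for n in("top","side")]
    X=cv2.triangulatePoints(M[0],M[1],np.float64(a).reshape(2,1),np.float64(b).reshape(2,1)).ravel();return X[:3]/X[3]
def proj(n,X):
    p=P[n];c=(p["R"]@np.atleast_2d(X).T).T+p["t"];q=(p["intrinsics"]@c.T).T;return q[:,:2]/q[:,2:]
E
python3 - <<'E'
from h import *
def nat(p,x0,y0,k,ox=0,oy=0):
    p=np.atleast_2d(p).astype(float)-[ox,oy]; return (p+.5)/k-.5+[x0,y0]
t1=lambda p:nat(p,172,147,5); s1=lambda p:nat(p,200,145,4,375,0)
t2=lambda p:nat(p,380,170,5); s2=lambda p:nat(p,270,255,4,400,0); m=lambda p:nat(p,270,140,20/9,375,300); f=lambda p:nat(p,0,0,10/7)
def ctr(Q):  # intersect diagonals
    a=np.c_[Q,np.ones(4)];x=np.cross(np.cross(a[0],a[2]),np.cross(a[1],a[3]));return x[:2]/x[2]
def rep(name,W):
    print(name,"centre",W.mean(0),"sides",[round(float(np.linalg.norm(W[i]-W[i-1])),4) for i in range(len(W))],"ang",[round(float(np.degrees(np.arctan2(*(W[i]-W[i-1])[1::-1]))),1) for i in range(len(W))])
base=t1([(137,46),(332,79),(238,573),(32,537)]);rep("base",plane("top",base,.01))
bs=s1([(398,158),(660,103),(747,157),(437,238)]);rep("base side",plane("side",bs,.01));print("tri",tri(ctr(base),ctr(bs)))
pk=t1([(112,212),(283,238),(248,396),(83,370)]);rep("pocket",plane("top",pk,.02))
ps=s1([(507,133),(600,120),(640,165),(535,192)]);rep("pocket side",plane("side",ps,.02));print("tri",tri(ctr(pk),ctr(ps)))
b=t1([(201,56),(113,513)]);rep("bar",plane("top",b,.092))
s=s1([(697,48),(440,95)]);print("bar side",plane("side",s,.092)); print("tri",[tri(b[i],s[i]) for i in(0,1)])
c=t2([(148,503)]);cs=s2([(507,175)]);print("collar",plane("top",c,.042),plane("side",cs,.042),tri(c,cs))
rep("flange",plane("top",t2([(60,460),(182,430),(213,546),(95,576)]),.014))
rep("flangeS",plane("side",s2([(430,212),(515,275),(582,210),(500,160)]),.014))
d=t2([(159,95)]);ds=f([(530,394)]);print("disc",plane("top",d,.016),plane("side",ds,.016),tri(d,ds))
M=m([(390,330),(485,312),(543,571),(447,591)]);rep("mat",plane("top",M,.004));ms=f([(452,288),(494,309),(388,378),(345,350)]);rep("matS",plane("side",ms,.004));print(tri(ctr(M),ctr(ms)))
E
```

```text
base centre [0.5482 0.2211 0.01  ] sides [0.2491, 0.0993, 0.2492, 0.1019] ang [-9.2, -98.6, 171.4, 81.3]
base side centre [0.5406 0.2237 0.01  ] sides [0.1128, 0.2157, 0.1039, 0.25] ang [80.6, -9.7, -80.3, 173.7]
tri [0.5475 0.2211 0.0138]
pocket centre [0.5474 0.2216 0.02  ] sides [0.0791, 0.0852, 0.0795, 0.0815] ang [-7.6, -97.6, 169.7, 82.2]
pocket side centre [0.5454 0.2199 0.02  ] sides [0.085, 0.0737, 0.0713, 0.0847] ang [77.6, -16.7, -93.8, 173.6]
tri [0.5476 0.2212 0.0209]
bar centre [0.5476 0.2219 0.092 ] sides [0.215, 0.215] ang [-8.3, 171.7]
bar side [[0.6448 0.1976 0.092 ]
 [0.4508 0.2377 0.092 ]]
tri [array([0.6539, 0.2084, 0.0844]), array([0.4451, 0.2353, 0.0948])]
collar [[ 0.4045 -0.2625  0.042 ]] [[ 0.4045 -0.2663  0.042 ]] [ 0.4053 -0.2637  0.0389]
flange centre [ 0.4049 -0.2651  0.014 ] sides [0.0575, 0.0616, 0.0571, 0.0593] ang [16.3, -75.3, -166.0, 105.1]
flangeS centre [ 0.4035 -0.2684  0.014 ] sides [0.0552, 0.0627, 0.0592, 0.0574] ang [-166.9, -74.9, 18.5, 109.1]
disc [[ 0.6052 -0.2788  0.016 ]] [[ 0.607 -0.277  0.016]] [ 0.6051 -0.2784  0.0181]
mat centre [ 0.5566 -0.0306  0.004 ] sides [0.3003, 0.1102, 0.2992, 0.1079] ang [13.2, -77.8, -167.2, 102.8]
matS centre [ 0.5552 -0.0305  0.004 ] sides [0.2828, 0.1051, 0.2834, 0.1081] ang [11.8, -73.5, -167.6, 106.1]
[ 0.5555 -0.0312  0.0054]
```

The measurements agree with the text: pocket at (0.548, 0.221) yaw about -8.6°, housing at (0.4045, -0.265) yaw about 15.5°, disc at (0.606, -0.278), mat at (0.556, -0.031) yaw about 12.9°. I'll go above the bar, keeping away from the can.

arm_command --pt "-0.0276 -0.0266 0 0 0 0 0.2" --pt "-0.0276 -0.0266 0 0 0 0 0.2" --pt "-0.0276 -0.0266 0 0 0 0 0.2" --pt "-0.0276 -0.0266 0 0 0 0 0.2" --pt "-0.0276 -0.0266 0 0 0 0 0.2" --pt "-0.0276 -0.0266 0 0 0 0 0.2" --pt "-0.0276 -0.0266 0 0 0 0 0.2" --pt "0 0 0 0 0 -0.0858 0.2" --pt "0 0 0 0 0 -0.0858 0.2" --pt "0 0 0 0 0 -0.0858 0.2"

```text
time_s: 1.03
tool_pos: [0.361, 0.3489, 0.2146]
tcp_rot: [180.0, 0.0, 171.6]
wrist_force: [-0.2, 0.4, 0.0]
opening: 0.0569
gripper_force: 0.0
```

arm_command --pt "-0.0342 -0.0166 0.005 0 0 0 0.2" --pt "-0.0342 -0.0166 0.005 0 0 0 0.2" --pt "-0.0342 -0.0166 0.005 0 0 0 0.2" --pt "-0.0342 -0.0166 0.005 0 0 0 0.2" --pt "-0.0342 -0.0166 0.005 0 0 0 0.2" --pt "-0.0342 -0.0166 0.005 0 0 0 0.2" --pt "0 0 0 0 0 0 0.2" --pt "0 0 0 0 0 0 0.2"

```text
time_s: 1.7
tool_pos: [0.5494, 0.2197, 0.1836]
tcp_rot: [-180.0, -0.1, 171.3]
wrist_force: [0.0, 0.6, 0.1]
opening: 0.057
gripper_force: 0.0
```

arm_command --pt "0.0017 0.0017 0.02 0 0 0 0.2" --pt "0 0 0.03 0 0 0 0.2" --pt "0 0 0.025 0 0 0 0.2" --pt "0 0 0 0 0 0 0.2" --pt "0 0 0 0 0 0 0.2"

```text
time_s: 2.12
tool_pos: [0.5454, 0.2235, 0.1085]
tcp_rot: [-179.9, -0.2, 171.6]
wrist_force: [-0.5, 0.7, 0.1]
opening: 0.0572
gripper_force: 0.0
```

```bash
python3 - <<'E'
from plant import r
import cv2,numpy as np
S=r.grab_frame("side")[:,:,::-1];T=r.grab_frame("top")[:,:,::-1]
c=np.zeros((520,800,3),np.uint8)
c[:520,:520]=cv2.resize(S[110:240,190:320],(520,520),interpolation=cv2.INTER_CUBIC)
c[:,520:]=cv2.resize(T[140:270,180:250],(280,520),interpolation=cv2.INTER_CUBIC)
cv2.imwrite("pics/g1.png",c);print(r.get_state()["tool_pos"],r.get_state()["tcp_rot"])
E
```

```text
[0.54799219 0.22391691 0.11179438] [1.79923699e+02 1.45125392e-01 1.71556165e+02]
```

View pics/g1.png

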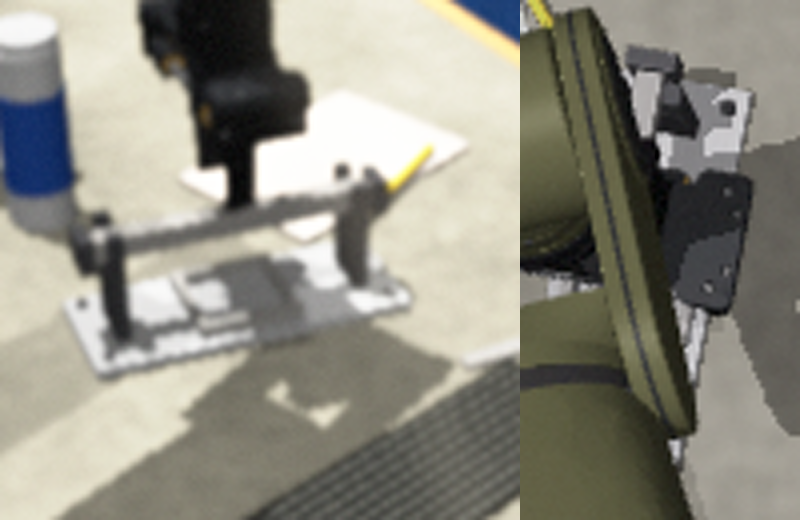

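The side crop shows the gripper mid-bar, with a finger at (240,185) above the bar's far side and the bar still in both slots. I'll descend and grip.

arm_command --pt "0 0 0.018 0 0 0 0.2" --pt "0 0 0.016 0 0 0 0.2" --pt "0 0 0.012 0 0 0 0.2" --pt "0 0 0 0 0 0 0.2" --pt "0 0 0 0 0 0 -0.2" --pt "0 0 0 0 0 0 -0.6" --pt "0 0 0 0 0 0 -1" --pt "0 0 0 0 0 0 -1" --pt "0 0 0 0 0 0 -1" --pt "0 0 0 0 0 0 -1"

```text
time_s: 3.05
tool_pos: [0.5477, 0.223, 0.0642]
tcp_rot: [180.0, 0.0, 171.5]
wrist_force: [-0.8, 0.5, 0.2]
opening: 0.0222
gripper_force: 0.0
```

arm_command --pt "0 0 0 0 0 0 -1" --pt "0 0 0 0 0 0 -1"

```text
time_s: 3.22
tool_pos: [0.5475, 0.2228, 0.0639]
tcp_rot: [-180.0, 0.0, 171.5]
wrist_force: [-0.4, -1.5, 1.7]
opening: 0.0159
gripper_force: 30.0
```

arm_command --pt "0 0 -0.002 0 0 0 -1" --pt "0 0 -0.004 0 0 0 -1" --pt "0 0 -0.006 0 0 0 -1" --pt "0 0 -0.007 0 0 0 -1" --pt "0 0 -0.008 0 0 0 -1" --pt "0 0 -0.008 0 0 0 -1" --pt "0 0 -0.008 0 0 0 -1" --pt "0 0 -0.008 0 0 0 -1" --pt "0 0 -0.008 0 0 0 -1" --pt "0 0 -0.006 0 0 0 -1"

```text
time_s: 4.05
tool_pos: [0.5478, 0.2231, 0.1302]
tcp_rot: [180.0, 0.1, 171.5]
wrist_force: [-1.0, 0.4, -4.3]
opening: 0.0156
gripper_force: 30.0
```

arm_command --pt "0 0 -0.003 0 0 0 -1" --pt "0 0 0 0 0 0 -1"

```text
time_s: 4.22
tool_pos: [0.548, 0.2231, 0.1329]
tcp_rot: [180.0, 0.1, 171.5]
wrist_force: [-0.2, 1.5, -4.9]
opening: 0.0158
gripper_force: 30.0
```

```bash
python3 - <<'E'
from plant import r
import cv2,numpy as np
S=r.grab_frame("side")[:,:,::-1];T=r.grab_frame("top")[:,:,::-1]
c=np.zeros((520,800,3),np.uint8)
c[:520,:520]=cv2.resize(S[110:240,190:320],(520,520),interpolation=cv2.INTER_CUBIC)
c[:,520:]=cv2.resize(T[140:270,180:250],(280,520),interpolation=cv2.INTER_CUBIC)
cv2.imwrite("pics/g2.png",c);s=r.get_state();print(s["tool_pos"],s["tcp_rot"],s["wrist_force"],s["wrist_torque"])
E
```

```text
[0.54723009 0.22287    0.13146832] [-1.79991788e+02 -2.00426203e-02  1.71495447e+02] [-0.45839667 -0.42734975 -5.78232057] [ 0.02056275 -0.04542514  0.01819894]
```

View pics/g2.png

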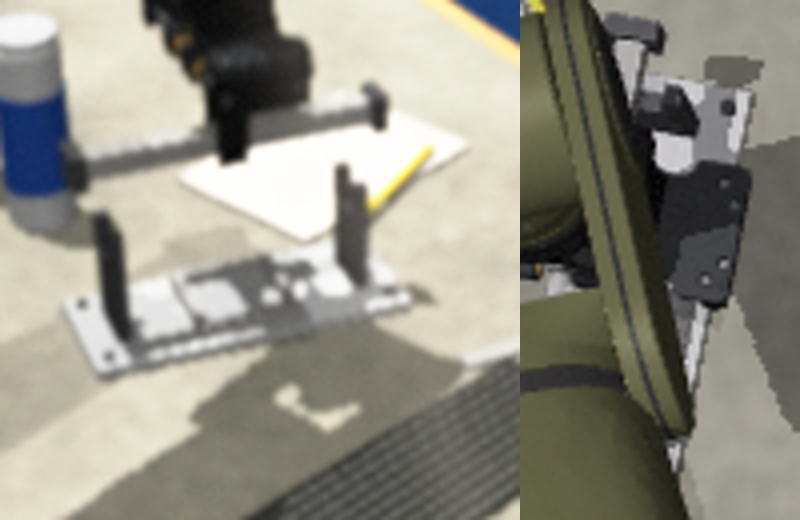

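The bar is clear of both brackets and level in the side crop: ends at (75,165) and (377,105), parallel to the base. Now to the mat.

arm_command --pt "-0.002 -0.01 0 0 0 0 -1" --pt "-0.0038 -0.021 0 0 0 0 -1" --pt "-0.0055 -0.03 0 0 0 0 -1" --pt "-0.0058 -0.032 0 0 0 0 -1" --pt "-0.0058 -0.032 0 0 0 0 -1" --pt "-0.0058 -0.032 0 0 0 0 -1" --pt "-0.0058 -0.032 0 0 0 0 -1" --pt "-0.0055 -0.03 0 0 0 0 -1" --pt "-0.0038 -0.021 0 0 0 0 -1" --pt "-0.002 -0.01 0 0 0 0 -1"

```text
time_s: 5.15
tool_pos: [0.555, -0.0344, 0.1311]
tcp_rot: [-179.9, -0.1, 171.3]
wrist_force: [0.9, -0.3, -4.8]
opening: 0.0158
gripper_force: 30.0
```

arm_command --pt "0 0 0 0 0 -0.03 -1" --pt "0 0 0 0 0 -0.06 -1" --pt "0 0 0 0 0 -0.065 -1" --pt "0 0 0 0 0 -0.065 -1" --pt "0 0 0 0 0 -0.065 -1" --pt "0 0 0 0 0 -0.06 -1" --pt "0 0 0 0 0 -0.03 -1" --pt "0 0 0 0 0 0 -1" --pt "0 0 0 0 0 0 -1"

```text
time_s: 5.9
tool_pos: [0.5554, -0.031, 0.1312]
tcp_rot: [180.0, -0.0, -167.1]
wrist_force: [-0.3, -0.5, -5.2]
opening: 0.0158
gripper_force: 30.0
```

I gripped too low: the fingertips are 18 mm below mid-bar and would meet the mat 3 mm before the heads do. I'll return the bar to its slots and regrip it higher, to avoid a drop.

arm_command --pt "0 0 0 0 0 0.03 -1" --pt "0 0 0 0 0 0.06 -1" --pt "0 0 0 0 0 0.065 -1" --pt "0 0 0 0 0 0.065 -1" --pt "0 0 0 0 0 0.065 -1" --pt "0 0 0 0 0 0.06 -1" --pt "0 0 0 0 0 0.03 -1" --pt "0 0 0 0 0 0 -1"

```text
time_s: 6.57
tool_pos: [0.5555, -0.031, 0.1314]
tcp_rot: [180.0, -0.0, 171.4]
wrist_force: [0.2, 0.4, -5.3]
opening: 0.0158
gripper_force: 30.0
```

arm_command --pt "0.002 0.01 0 0 0 0 -1" --pt "0.0038 0.021 0 0 0 0 -1" --pt "0.0055 0.03 0 0 0 0 -1" --pt "0.0058 0.032 0 0 0 0 -1" --pt "0.0058 0.032 0 0 0 0 -1" --pt "0.0058 0.032 0 0 0 0 -1" --pt "0.0058 0.032 0 0 0 0 -1" --pt "0.0055 0.03 0 0 0 0 -1" --pt "0.0038 0.021 0 0 0 0 -1" --pt "0.002 0.01 0 0 0 0 -1"

```text
time_s: 7.4
tool_pos: [0.5466, 0.2264, 0.1316]
tcp_rot: [179.9, -0.0, 171.7]
wrist_force: [-0.4, 0.6, -4.3]
opening: 0.0159
gripper_force: 30.0
```

arm_command --pt "0 0 0 0 0 0 -1" --pt "0 0 0 0 0 0 -1" --pt "0 0 0 0 0 0 -1"

```text
time_s: 7.65
tool_pos: [0.5473, 0.2221, 0.1314]
tcp_rot: [-180.0, -0.0, 171.5]
wrist_force: [-0.1, -0.4, -5.3]
opening: 0.0158
gripper_force: 30.0
```

arm_command --pt "0 0 0 0 0 0 -1"

```text
time_s: 7.73
tool_pos: [0.5474, 0.2218, 0.1315]
tcp_rot: [-180.0, -0.0, 171.4]
wrist_force: [-0.4, -0.4, -3.9]
opening: 0.0156
gripper_force: 30.0
```

arm_command --pt "0 0 0.004 0 0 0 -1" --pt "0 0 0.008 0 0 0 -1" --pt "0 0 0.008 0 0 0 -1" --pt "0 0 0.008 0 0 0 -1" --pt "0 0 0.008 0 0 0 -1" --pt "0 0 0.008 0 0 0 -1" --pt "0 0 0.008 0 0 0 -1" --pt "0 0 0.006 0 0 0 -1" --pt "0 0 0.004 0 0 0 -1" --pt "0 0 0.003 0 0 0 -1"

```text
time_s: 8.57
tool_pos: [0.5471, 0.2229, 0.0658]
tcp_rot: [-180.0, -0.0, 171.5]
wrist_force: [-0.3, 0.1, -4.6]
opening: 0.0156
gripper_force: 30.0
```

arm_command --pt "0 0 0.001 0 0 0 -1" --pt "0 0 0.001 0 0 0 -1" --pt "0 0 0.0 0 0 0 -1"

```text
time_s: 8.82
tool_pos: [0.5476, 0.223, 0.0649]
tcp_rot: [180.0, 0.0, 171.5]
wrist_force: [-0.2, 0.7, -4.5]
opening: 0.0159
gripper_force: 30.0
```

arm_command --pt "0 0 0.0007 0 0 0 -1" --pt "0 0 0.0005 0 0 0 -1" --pt "0 0 0.0 0 0 0 -1"

```text
time_s: 9.07
tool_pos: [0.5478, 0.2231, 0.064]
tcp_rot: [180.0, 0.1, 171.5]
wrist_force: [-0.3, 0.5, -3.6]
opening: 0.0154
gripper_force: 30.0
```

arm_command --pt "0 0 0.0005 0 0 0 -1" --pt "0 0 0.0003 0 0 0 -1" --pt "0 0 0.0 0 0 0 -1"

```text
time_s: 9.32
tool_pos: [0.5478, 0.2231, 0.0639]
tcp_rot: [180.0, 0.0, 171.5]
wrist_force: [-3.9, -0.8, 5.2]
opening: 0.016
gripper_force: 30.0
```

Seated. Releasing, rising 8 mm and regripping.

arm_command --pt "0 0 0 0 0 0 -0.6" --pt "0 0 0 0 0 0 -0.4" --pt "0 0 0 0 0 0 -0.4" --pt "0 0 -0.0045 0 0 0 -0.4" --pt "0 0 -0.0045 0 0 0 -0.4" --pt "0 0 0 0 0 0 -0.4" --pt "0 0 0 0 0 0 -1" --pt "0 0 0 0 0 0 -1" --pt "0 0 0 0 0 0 -1" --pt "0 0 0 0 0 0 -1"

```text
time_s: 10.15
tool_pos: [0.5474, 0.223, 0.0717]
tcp_rot: [180.0, -0.0, 171.5]
wrist_force: [-0.8, 0.9, 0.8]
opening: 0.0158
gripper_force: 30.0
```

arm_command --pt "0 0 0 0 0 0 -1" --pt "0 0 0 0 0 0 -1" --pt "0 0 0 0 0 0 -1"

```text
time_s: 10.4
tool_pos: [0.5474, 0.223, 0.0716]
tcp_rot: [180.0, -0.0, 171.5]
wrist_force: [0.1, 0.8, 0.5]
opening: 0.0159
gripper_force: 30.0
```

arm_command --pt "0 0 -0.002 0 0 0 -1" --pt "0 0 -0.004 0 0 0 -1" --pt "0 0 -0.006 0 0 0 -1" --pt "0 0 -0.007 0 0 0 -1" --pt "0 0 -0.008 0 0 0 -1" --pt "0 0 -0.008 0 0 0 -1" --pt "0 0 -0.008 0 0 0 -1" --pt "0 0 -0.008 0 0 0 -1" --pt "0 0 -0.008 0 0 0 -1" --pt "0 0 -0.005 0 0 0 -1"

```text
time_s: 11.23
tool_pos: [0.548, 0.2231, 0.1373]
tcp_rot: [180.0, 0.1, 171.5]
wrist_force: [0.8, 0.5, -4.7]
opening: 0.0162
gripper_force: 30.0
```

arm_command --pt "0 0 -0.002 0 0 0 -1" --pt "0 0 0 0 0 0 -1"

```text
time_s: 11.4
tool_pos: [0.5478, 0.2231, 0.1386]
tcp_rot: [180.0, 0.1, 171.5]
wrist_force: [-0.3, -0.3, -5.0]
opening: 0.0158
gripper_force: 30.0
```

arm_command --pt "-0.002 -0.01 0 0 0 0 -1" --pt "-0.0038 -0.021 0 0 0 0 -1" --pt "-0.0055 -0.03 0 0 0 0 -1" --pt "-0.0058 -0.032 0 0 0 0 -1" --pt "-0.0058 -0.032 0 0 0 0 -1" --pt "-0.0058 -0.032 0 0 0 0 -1" --pt "-0.0058 -0.032 0 0 0 0 -1" --pt "-0.0055 -0.03 0 0 0 0 -1" --pt "-0.0038 -0.021 0 0 0 0 -1" --pt "-0.002 -0.01 0 0 0 0 -1"

```text
time_s: 12.23
tool_pos: [0.555, -0.0344, 0.1369]
tcp_rot: [-179.9, -0.1, 171.3]
wrist_force: [-0.1, 0.0, -4.6]
opening: 0.0157
gripper_force: 30.0
```

arm_command --pt "0 0 0 0 0 -0.03 -1" --pt "0 0 0 0 0 -0.06 -1" --pt "0 0 0 0 0 -0.065 -1" --pt "0 0 0 0 0 -0.065 -1" --pt "0 0 0 0 0 -0.065 -1" --pt "0 0 0 0 0 -0.06 -1" --pt "0 0 0 0 0 -0.03 -1" --pt "0 0 0 0 0 0 -1" --pt "0 0 0 0 0 0 -1"

```text
time_s: 12.98
tool_pos: [0.5553, -0.031, 0.1371]
tcp_rot: [180.0, -0.1, -167.1]
wrist_force: [0.2, 0.5, -4.6]
opening: 0.0156
gripper_force: 30.0
```

arm_command --pt "0 0 0.008 0 0 0 -1" --pt "0 0 0.015 0 0 0 -1" --pt "0 0 0.018 0 0 0 -1" --pt "0 0 0.018 0 0 0 -1" --pt "0 0 0.018 0 0 0 -1" --pt "0 0 0.016 0 0 0 -1" --pt "0 0 0.014 0 0 0 -1" --pt "0 0 0.01 0 0 0 -1" --pt "0 0 0.006 0 0 0 -1" --pt "0 0 0.002 0 0 0 -1"

```text
time_s: 13.82
tool_pos: [0.5548, -0.0309, 0.0112]
tcp_rot: [180.0, -0.1, -167.0]
wrist_force: [-1.1, 0.5, -5.4]
opening: 0.0156
gripper_force: 30.0
```

arm_command --pt "0 0 0.0007 0 0 0 -1" --pt "0 0 0.0007 0 0 0 -1" --pt "0 0 0 0 0 0 -1"

```text
time_s: 14.07
tool_pos: [0.5565, -0.0312, 0.0122]
tcp_rot: [-180.0, 0.1, -167.0]
wrist_force: [-0.0, -0.1, -4.3]
opening: 0.0156
gripper_force: 30.0
```

arm_command --pt "0 0 0.0008 0 0 0 -1" --pt "0 0 0.0008 0 0 0 -1" --pt "0 0 0.0005 0 0 0 -1" --pt "0 0 0 0 0 0 -1"

```text
time_s: 14.4
tool_pos: [0.5557, -0.0311, 0.0092]
tcp_rot: [-180.0, 0.0, -167.0]
wrist_force: [-0.3, 0.4, -5.2]
opening: 0.0159
gripper_force: 30.0
```

arm_command --pt "0 0 0.0005 0 0 0 -1" --pt "0 0 0.0005 0 0 0 -1" --pt "0 0 0 0 0 0 -1"

```text
time_s: 14.65
tool_pos: [0.5559, -0.0311, 0.0087]
tcp_rot: [-180.0, -0.0, -167.0]
wrist_force: [-1.8, 1.2, -0.8]
opening: 0.0161
gripper_force: 30.0
```

arm_command --pt "0 0 0.0004 0 0 0 -1" --pt "0 0 0 0 0 0 -1" --pt "0 0 0 0 0 0 -0.6" --pt "0 0 0 0 0 0 -0.3" --pt "0 0 0 0 0 0 -0.3" --pt "0 0 -0.01 0 0 0 -0.2" --pt "0 0 -0.02 0 0 0 0" --pt "0 0 -0.03 0 0 0 0.3" --pt "0 0 -0.03 0 0 0 0.5" --pt "0 0 -0.02 0 0 0 0.6"

```text
time_s: 15.48
tool_pos: [0.5572, -0.0313, 0.1217]
tcp_rot: [-179.9, 0.2, -167.0]
wrist_force: [0.8, -0.2, 0.3]
opening: 0.0588
gripper_force: 0.0
```

```bash
python3 - <<'E'
from plant import r
print(r.get_state()["joint_pos"])
E
```

```text
[-8.72598278e+00 -2.31412449e-01  1.11484159e+02  1.17315274e-03
  6.84858770e+01 -1.11711320e+02]
```

Bar released on the mat. Next the housing: I'll grip its collar twice at right angles so it centres, since that play matters in the pocket.

arm_command --pt "0.025 -0.0241 -0.002 0 0 0 0.5" --pt "0.025 -0.0241 0 0 0 0 0.5" --pt "0.025 -0.0241 0 0 0 0 0.5" --pt "0.025 -0.0241 0 0 0 0 0.5" --pt "0.025 -0.0241 0 0 0 0 0.5" --pt "0.025 -0.0241 0 0 0 0 0.5" --pt "0.025 -0.0241 0 0 0 0 0.5" --pt "0.025 -0.0241 0 0 0 0 0.5" --pt "0 0 0 0 0 -0.04 0.5" --pt "0 0 0 0 0 0 0.5"

```text
time_s: 16.32
tool_pos: [0.4035, -0.2656, 0.1207]
tcp_rot: [-179.9, 0.1, -164.9]
wrist_force: [0.2, 0.4, 0.1]
opening: 0.0716
gripper_force: 0.0
```

arm_command --pt "0 0 0 0 0 0 0.5" --pt "0 0 0 0 0 0 0.5" --pt "0 0 0 0 0 0 0.5"

```text
time_s: 16.57
tool_pos: [0.4047, -0.2632, 0.1199]
tcp_rot: [-180.0, 0.0, -164.7]
wrist_force: [0.4, -0.5, -0.3]
opening: 0.0714
gripper_force: 0.0
```

```bash
python3 - <<'E'
from plant import r
import cv2,numpy as np
S=r.grab_frame("side")[:,:,::-1];T=r.grab_frame("top")[:,:,::-1]
c=np.zeros((600,800,3),np.uint8)
c[:,:400]=cv2.resize(S[220:370,250:350],(400,600),interpolation=cv2.INTER_CUBIC)
c[:,400:]=cv2.resize(T[140:320,270:390],(400,600),interpolation=cv2.INTER_CUBIC)
cv2.imwrite("pics/g3.png",c);s=r.get_state();print(s["tool_pos"],s["tcp_rot"])
E
```

```text
[ 0.40464876 -0.26315492  0.11978302] [ 1.79997164e+02  1.75497218e-03 -1.64643377e+02]
```

View pics/g3.png

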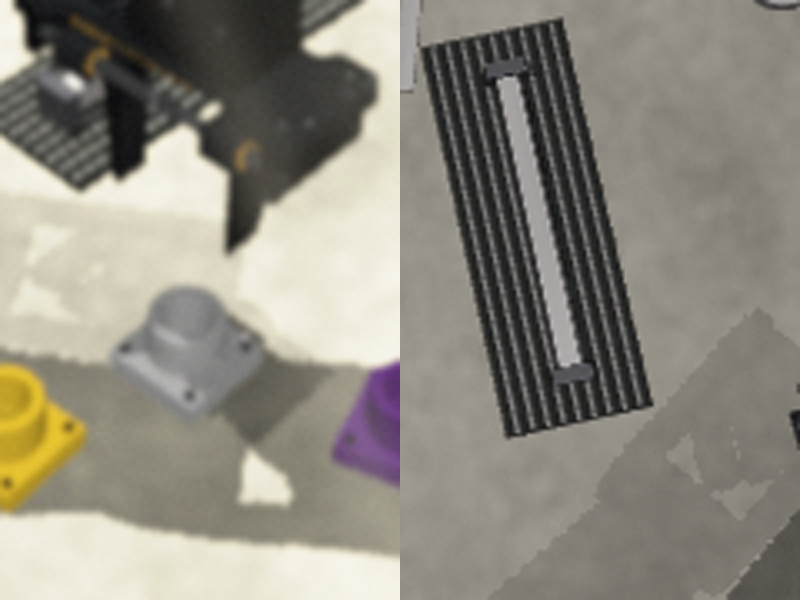

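The bar lies wholly on the mat: heads at (508,68) and (572,373) in the right tile, inside the mat outline. The fingers straddle the housing in the left tile. Descending.

arm_command --pt "0 0 0.025 0 0 0 0.5" --pt "0 0 0.03 0 0 0 0.5" --pt "0 0 0.025 0 0 0 0.5" --pt "0 0 0.014 0 0 0 0.5" --pt "0 0 0.008 0 0 0 0.5" --pt "0 0 0 0 0 0 0.5" --pt "0 0 0 0 0 0 0.2" --pt "0 0 0 0 0 0 0" --pt "0 0 0 0 0 0 -0.1" --pt "0 0 0 0 0 0 -0.2"

```text
time_s: 17.5
tool_pos: [0.405, -0.2646, 0.0191]
tcp_rot: [-179.9, 0.1, -164.7]
wrist_force: [0.0, -0.8, -0.2]
opening: 0.0498
gripper_force: 0.0
```

arm_command --pt "0 0 0 0 0 0 -0.2" --pt "0 0 0 0 0 0 0.1" --pt "0 0 0 0 0 0 0.3" --pt "0 0 0 0 0 0 0.3"

```text
time_s: 17.83
tool_pos: [0.404, -0.2637, 0.0177]
tcp_rot: [180.0, -0.0, -164.7]
wrist_force: [0.1, -0.0, -0.1]
opening: 0.0579
gripper_force: 0.0
```

arm_command --pt "0 0 0 0 0 0 0" --pt "0 0 0 0 0 0 -0.2" --pt "0 0 0 0 0 0 -0.2" --pt "0 0 0 0 0 0 -0.2"

```text
time_s: 18.17
tool_pos: [0.4042, -0.264, 0.0177]
tcp_rot: [-180.0, -0.0, -164.7]
wrist_force: [-0.4, -0.6, -0.7]
opening: 0.0437
gripper_force: 30.0
```

arm_command --pt "0 0 0 0 0 0 0.1" --pt "0 0 0 0 0 0 0.3" --pt "0 0 0 0 0 0 0.3" --pt "0 0 0 0 0 0.12 0.4" --pt "0 0 0 0 0 0.12 0.4" --pt "0 0 0 0 0 0.12 0.4" --pt "0 0 0 0 0 0.12 0.4" --pt "0 0 0 0 0 0.12 0.4" --pt "0 0 0 0 0 0.12 0.4" --pt "0 0 0 0 0 0.12 0.4"

```text
time_s: 19.0
tool_pos: [0.4041, -0.2638, 0.0177]
tcp_rot: [180.0, -0.0, 146.8]
wrist_force: [0.2, -0.8, 0.1]
opening: 0.0669
gripper_force: 0.0
```

arm_command --pt "0 0 0 0 0 0.12 0.4" --pt "0 0 0 0 0 0.12 0.4" --pt "0 0 0 0 0 0.12 0.4" --pt "0 0 0 0 0 0.12 0.4" --pt "0 0 0 0 0 0.12 0.4" --pt "0 0 0 0 0 0.12 0.4" --pt "0 0 0 0 0 0 0.4" --pt "0 0 0 0 0 0 0.4" --pt "0 0 0 0 0 0 0.4"

```text
time_s: 19.75
tool_pos: [0.4041, -0.2639, 0.0177]
tcp_rot: [-180.0, -0.0, 106.0]
wrist_force: [-0.5, -0.8, -0.1]
opening: 0.0665
gripper_force: 0.0
```

arm_command --pt "0 0 0 0 0 0 0.1" --pt "0 0 0 0 0 0 -0.1" --pt "0 0 0 0 0 0 -0.3" --pt "0 0 0 0 0 0 -0.5" --pt "0 0 0 0 0 0 -0.5" --pt "0 0 0 0 0 0 -0.5"

```text
time_s: 20.25
tool_pos: [0.4043, -0.2639, 0.0178]
tcp_rot: [180.0, 0.0, 105.9]
wrist_force: [0.8, 0.2, -0.4]
opening: 0.0426
gripper_force: 30.0
```

```bash
python3 - <<'E'
from plant import r
import cv2,numpy as np
S=r.grab_frame("side")[:,:,::-1];T=r.grab_frame("top")[:,:,::-1]
c=np.zeros((600,800,3),np.uint8)
c[:,:400]=cv2.resize(S[260:350,270:330],(400,600),interpolation=cv2.INTER_CUBIC)
c[:,400:]=cv2.resize(T[230:320,370:430],(400,600),interpolation=cv2.INTER_CUBIC)
cv2.imwrite("pics/g4.png",c);s=r.get_state();print(s["tool_pos"],s["tcp_rot"])
E
```

```text
[ 0.40430312 -0.2638941   0.01777478] [1.79983345e+02 8.28105113e-03 1.05902029e+02]
```

View pics/g4.png

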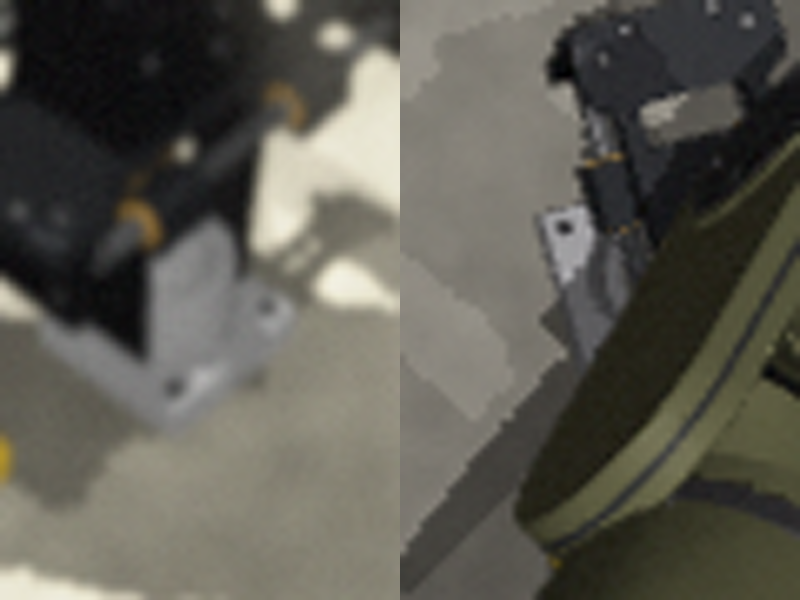

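Collar gripped, with the flange on the counter and its near corner at (165,430), fingertips above it. I'll lift and carry it.

arm_command --pt "0 0 -0.01 0 0 0 -0.7" --pt "0 0 -0.025 0 0 0 -0.7" --pt "0 0 -0.032 0 0 0 -0.7" --pt "0 0 -0.032 0 0 0 -0.7" --pt "0 0 -0.025 0 0 0 -0.7" --pt "0 0 -0.016 0 0 0 -0.7" --pt "0 0 0 0 0 0 -0.7"

```text
time_s: 20.93
tool_pos: [0.4059, -0.2654, 0.1625]
tcp_rot: [179.8, 0.4, 105.9]
wrist_force: [-0.7, -0.6, -2.6]
opening: 0.0425
gripper_force: 30.0
```

arm_command --pt "0.0133 0.0085 0 0 0 0 -0.7" --pt "0.0267 0.0169 0 0 0 0 -0.7" --pt "0.0267 0.0169 0 0 0 0 -0.7" --pt "0.0267 0.0169 0 0 0 0 -0.7" --pt "0.0267 0.0169 0 0 0 0 -0.7" --pt "0.0267 0.0169 0 0 0 0 -0.7" --pt "0.0267 0.0169 0 0 0 0 -0.7" --pt "0.0267 0.0169 0 0 0 0 -0.7" --pt "0.0267 0.0169 0 0 0 0 -0.7"

```text
time_s: 21.68
tool_pos: [0.4789, -0.0046, 0.1557]
tcp_rot: [-179.8, -0.1, 105.9]
wrist_force: [0.3, -1.4, -3.4]
opening: 0.0424
gripper_force: 30.0
```

arm_command --pt "0.0267 0.0169 0 0 0 0 -0.7" --pt "0.0267 0.0169 0 0 0 0 -0.7" --pt "0.0267 0.0169 0 0 0 0 -0.7" --pt "0.0267 0.0169 0 0 0 0 -0.7" --pt "0.0267 0.0169 0 0 0 0 -0.7" --pt "0.0267 0.0169 0 0 0 0 -0.7" --pt "0.0267 0.0169 0 0 0 0 -0.7" --pt "0.0133 0.0085 0 0 0 0 -0.7" --pt "0 0 0 0 0 0 -0.7"

```text
time_s: 22.43
tool_pos: [0.5466, 0.2233, 0.1557]
tcp_rot: [-179.8, -0.0, 106.1]
wrist_force: [-0.4, -0.2, -4.2]
opening: 0.0428
gripper_force: 30.0
```

arm_command --pt "0 0 0 0 0 -0.08 -0.7" --pt "0 0 0 0 0 -0.12 -0.7" --pt "0 0 0 0 0 -0.12 -0.7" --pt "0 0 0 0 0 -0.12 -0.7" --pt "0 0 0 0 0 -0.12 -0.7" --pt "0 0 0 0 0 -0.12 -0.7" --pt "0 0 0 0 0 -0.12 -0.7" --pt "0 0 0 0 0 -0.12 -0.7" --pt "0 0 0 0 0 -0.12 -0.7" --pt "0 0 0 0 0 -0.1 -0.7"

```text
time_s: 23.27
tool_pos: [0.5463, 0.2194, 0.1561]
tcp_rot: [-179.9, -0.2, 171.5]
wrist_force: [0.3, 0.2, -3.0]
opening: 0.0424
gripper_force: 30.0
```

arm_command --pt "0 0 0 0 0 0 -0.7" --pt "0 0 0 0 0 0 -0.7" --pt "0 0 0 0 0 0 -0.7"

```text
time_s: 23.52
tool_pos: [0.5469, 0.2202, 0.157]
tcp_rot: [-180.0, -0.1, 171.1]
wrist_force: [-0.3, -0.8, -3.9]
opening: 0.0423
gripper_force: 30.0
```

arm_command --pt "0 0.001 0.01 0 0 -0.006 -0.7" --pt "0 0 0.02 0 0 0 -0.7" --pt "0 0 0.025 0 0 0 -0.7" --pt "0 0 0.025 0 0 0 -0.7" --pt "0 0 0.02 0 0 0 -0.7" --pt "0 0 0.01 0 0 0 -0.7" --pt "0 0 0.003 0 0 0 -0.7" --pt "0 0 0 0 0 0 -0.7" --pt "0 0 0 0 0 0 -0.7"

```text
time_s: 24.27
tool_pos: [0.5485, 0.2222, 0.0459]
tcp_rot: [180.0, 0.1, 171.5]
wrist_force: [0.3, 0.7, -2.8]
opening: 0.0424
gripper_force: 30.0
```

```bash
python3 - <<'E'
from plant import r
import cv2,numpy as np
S=r.grab_frame("side")[:,:,::-1];T=r.grab_frame("top")[:,:,::-1]
c=np.zeros((600,800,3),np.uint8)
c[:,:500]=cv2.resize(S[160:220,215:265],(500,600),interpolation=cv2.INTER_CUBIC)
c[:,500:]=cv2.resize(T[175:235,190:220],(300,600),interpolation=cv2.INTER_CUBIC)
cv2.imwrite("pics/g5.png",c);s=r.get_state();print(s["tool_pos"],s["tcp_rot"])
E
```

```text
[0.54896299 0.22240795 0.04671487] [1.79913880e+02 1.77729004e-01 1.71549500e+02]
```

View pics/g5.png

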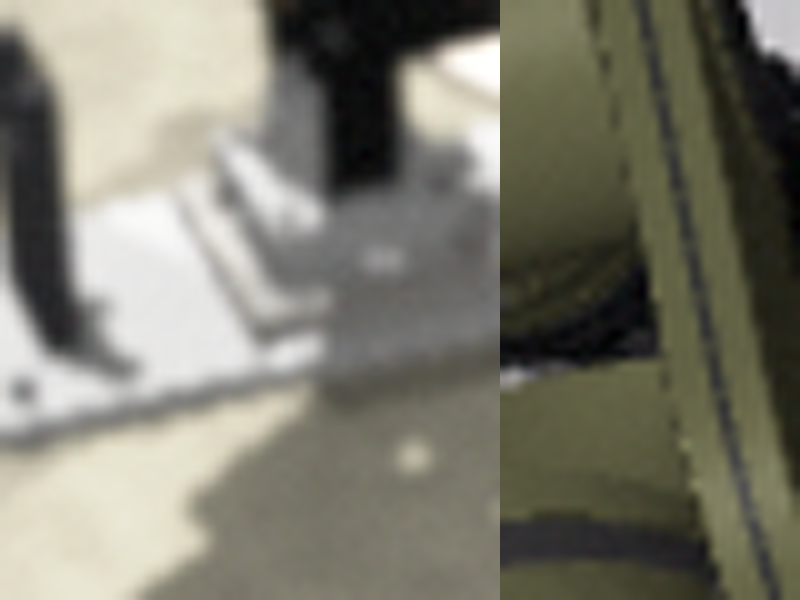

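The side crop shows the flange hovering just above the pocket, finger at (360,100), roughly centred. The top view is blocked by the arm, so I'll insert by feel.

arm_command --pt "0 0 0.003 0 0 0 -0.7" --pt "0 0 0.003 0 0 0 -0.7" --pt "0 0 0 0 0 0 -0.7" --pt "0 0 0 0 0 0 -0.7" --pt "0 0 0 0 0 0 -0.7"

```text
time_s: 24.78
tool_pos: [0.5475, 0.222, 0.0388]
tcp_rot: [-180.0, -0.0, 171.6]
wrist_force: [-0.3, 0.1, -3.9]
opening: 0.0422
gripper_force: 30.0
```

arm_command --pt "0 0 0.0015 0 0 0 -0.7" --pt "0 0 0.001 0 0 0 -0.7" --pt "0 0 0.001 0 0 0 -0.7" --pt "0 0 0 0 0 0 -0.7"

```text
time_s: 25.12
tool_pos: [0.5473, 0.2219, 0.0349]
tcp_rot: [-180.0, -0.0, 171.6]
wrist_force: [-0.6, -0.2, -4.4]
opening: 0.043
gripper_force: 30.0
```

No contact below wall height, so it has entered the pocket.

arm_command --pt "0 0 0.0015 0 0 0 -0.7" --pt "0 0 0.0015 0 0 0 -0.7" --pt "0 0 0.001 0 0 0 -0.7" --pt "0 0 0.001 0 0 0 -0.7" --pt "0 0 0.0007 0 0 0 -0.7" --pt "0 0 0 0 0 0 -0.7"

```text
time_s: 25.62
tool_pos: [0.5473, 0.2219, 0.0293]
tcp_rot: [-180.0, -0.0, 171.6]
wrist_force: [-0.2, -0.5, -3.7]
opening: 0.0425
gripper_force: 30.0
```

arm_command --pt "0 0 0.0006 0 0 0 -0.7" --pt "0 0 0.0004 0 0 0 -0.7" --pt "0 0 0 0 0 0 -0.7"

```text
time_s: 25.87
tool_pos: [0.5475, 0.2219, 0.0285]
tcp_rot: [-180.0, -0.0, 171.6]
wrist_force: [-0.3, 0.3, -4.2]
opening: 0.0427
gripper_force: 30.0
```

arm_command --pt "0 0 0.0005 0 0 0 -0.7" --pt "0 0 0.0004 0 0 0 -0.7" --pt "0 0 0 0 0 0 -0.7"

```text
time_s: 26.12
tool_pos: [0.5476, 0.222, 0.0278]
tcp_rot: [180.0, 0.0, 171.6]
wrist_force: [-0.8, 0.3, -2.7]
opening: 0.0426
gripper_force: 30.0
```

arm_command --pt "0 0 0.0003 0 0 0 -0.7" --pt "0 0 0 0 0 0 -0.7"

```text
time_s: 26.28
tool_pos: [0.5476, 0.222, 0.0278]
tcp_rot: [180.0, 0.0, 171.6]
wrist_force: [-2.0, -0.8, -1.0]
opening: 0.0425
gripper_force: 30.0
```

Seated at the predicted height (TCP 27.8 mm). Releasing and going for the disc.

arm_command --pt "0 0 0.0003 0 0 0 -0.7" --pt "0 0 0 0 0 0 0" --pt "0 0 0 0 0 0 0.2" --pt "0 0 0 0 0 0 0.3" --pt "0 0 -0.01 0 0 0 0.3" --pt "0 0 -0.025 0 0 0 0.4" --pt "0 0 -0.035 0 0 0 0.5" --pt "0 0 -0.035 0 0 0 0.5" --pt "0 0 -0.02 0 0 0 0.5" --pt "0 0 0 0 0 0 0.5"

```text
time_s: 27.12
tool_pos: [0.5514, 0.2232, 0.16]
tcp_rot: [179.7, 0.6, 171.6]
wrist_force: [1.1, 0.7, 1.1]
opening: 0.0712
gripper_force: 0.0
```

arm_command --pt "-0.005 -0.017 0 0 0 0 0.5" --pt "-0.0093 -0.0348 0 0 0 0 0.5" --pt "-0.0093 -0.0348 0 0 0 0 0.5" --pt "-0.0093 -0.0348 0 0 0 0 0.5" --pt "-0.0093 -0.0348 0 0 0 0 0.5" --pt "-0.0093 -0.0348 0 0 0 0 0.5" --pt "-0.0093 -0.0348 0 0 0 0 0.5" --pt "-0.0093 -0.0348 0 0 0 0 0.5"

```text
time_s: 27.78
tool_pos: [0.5781, -0.0478, 0.1516]
tcp_rot: [180.0, -0.0, 171.6]
wrist_force: [1.0, -0.5, -0.0]
opening: 0.0712
gripper_force: 0.0
```

arm_command --pt "-0.0093 -0.0348 0 0 0 0 0.5" --pt "-0.0093 -0.0348 0 0 0 0 0.5" --pt "-0.0093 -0.0348 0 0 0 0 0.5" --pt "-0.0093 -0.0348 0 0 0 0 0.5" --pt "-0.0093 -0.0348 0 0 0 0 0.5" --pt "-0.0093 -0.0348 0 0 0 0 0.5" --pt "-0.0045 -0.0175 0 0 0 0 0.5" --pt "0 0 0 0 0 0 0.5" --pt "0 0 0 0 0 0 0.5" --pt "0 0 0 0 0 0 0.5"

```text
time_s: 28.62
tool_pos: [0.6047, -0.2776, 0.1515]
tcp_rot: [179.9, -0.1, 171.6]
wrist_force: [0.4, 0.3, 0.1]
opening: 0.0715
gripper_force: 0.0
```

```bash
python3 - <<'E'
from h import *
T=r.grab_frame("top");cv2.imwrite("pics/T2.png",T[:,:,::-1])
print(proj("top",[[.5475,.222,.052]]),proj("top",[[.6055,-.2785,.016]]))
for (X,z,R) in(([.5475,.222],.052,.022),([.6055,-.2785],.016,.025)):
    c=proj("top",[[*X,z]])[0];x,y=c.astype(int);g=cv2.cvtColor(T[y-25:y+25,x-25:x+25],cv2.COLOR_RGB2GRAY)
    g=cv2.resize(g,None,fx=6,fy=6,interpolation=cv2.INTER_CUBIC);rr=R*472/(1.15-z)*6
    h=cv2.HoughCircles(g,cv2.HOUGH_GRADIENT,1.5,20,param1=100,param2=20,minRadius=int(rr*.85),maxRadius=int(rr*1.15))
    if h is not None:
        for q in h[0][:3]: u=(q[:2]+.5)/6-.5+[x-25,y-25];print(u,q[2]/rr,plane("top",u,z))
    else: print("none")
s=r.get_state();print(s["tool_pos"],s["tcp_rot"])
E
```

```text
[[205.7266 205.4094]] [[411.2613 188.4596]]
[204.7083 203.7083] 1.1287704 [[0.5515 0.2246 0.052 ]]
[205.4583 207.4583] 0.8670648 [[0.5426 0.2224 0.052 ]]
[208.9583 203.7083] 1.0996919 [[0.5517 0.2145 0.052 ]]
[410.7083 188.7083] 0.87292373 [[ 0.6048 -0.2771  0.016 ]]
[ 0.6049 -0.2772  0.1517] [179.9545  -0.0477 171.6288]
```

arm_command --pt "0 0 0.015 0 0 0 0.5" --pt "0 0 0.028 0 0 0 0.5" --pt "0 0 0.03 0 0 0 0.5" --pt "0 0 0.03 0 0 0 0.5" --pt "0 0 0.022 0 0 0 0.5" --pt "0 0 0.012 0 0 0 0.5" --pt "0 0 0.006 0 0 0 0.5" --pt "0 0 0.002 0 0 0 0.5" --pt "0 0 0 0 0 0 0.4" --pt "0 0 0 0 0 0 0.4"

```text
time_s: 29.5
tool_pos: [0.6063, -0.2793, 0.0089]
tcp_rot: [-179.9, 0.2, 171.6]
wrist_force: [-0.3, 0.1, 0.4]
opening: 0.0673
gripper_force: 0.0
```

arm_command --pt "0 0 0.0 0 0 0 0.2" --pt "0 0 0.0 0 0 0 0" --pt "0 0 0 0 0 0 -0.2" --pt "0 0 0 0 0 0 -0.2" --pt "0 0 0 0 0 0 -0.2"

```text
time_s: 29.92
tool_pos: [0.6056, -0.2793, 0.0081]
tcp_rot: [-180.0, 0.1, 171.6]
wrist_force: [-0.5, 0.2, 3.8]
opening: 0.049
gripper_force: 30.0
```

arm_command --pt "0 0 0 0 0 0 0.1" --pt "0 0 0 0 0 0 0.4" --pt "0 0 0 0 0 0 0.4" --pt "0 0 0 0 0 0.1208 0.4" --pt "0 0 0 0 0 0.1208 0.4" --pt "0 0 0 0 0 0.1208 0.4" --pt "0 0 0 0 0 0.1208 0.4" --pt "0 0 0 0 0 0.1208 0.4" --pt "0 0 0 0 0 0.1208 0.4" --pt "0 0 0 0 0 0.1208 0.4"

```text
time_s: 30.75
tool_pos: [0.6046, -0.2786, 0.0065]
tcp_rot: [-180.0, -0.0, 122.8]
wrist_force: [0.1, 0.9, 0.1]
opening: 0.0663
gripper_force: 0.0
```

arm_command --pt "0 0 0 0 0 0.1208 0.4" --pt "0 0 0 0 0 0.1208 0.4" --pt "0 0 0 0 0 0.1208 0.4" --pt "0 0 0 0 0 0.1208 0.4" --pt "0 0 0 0 0 0.1208 0.4" --pt "0 0 0 0 0 0.1208 0.4" --pt "0 0 0 0 0 0 0.4" --pt "0 0 0 0 0 0 0.4" --pt "0 0 0 0 0 0 0.4"

```text
time_s: 31.5
tool_pos: [0.6048, -0.2787, 0.0068]
tcp_rot: [-180.0, -0.0, 81.7]
wrist_force: [-0.6, -0.2, -0.7]
opening: 0.0663
gripper_force: 0.0
```

arm_command --pt "0 0 0.0017 0 0 0 0.4" --pt "0 0 0 0 0 0 0.2" --pt "0 0 0 0 0 0 -0.1" --pt "0 0 0 0 0 0 -0.4" --pt "0 0 0 0 0 0 -0.6" --pt "0 0 0 0 0 0 -0.6" --pt "0 0 0 0 0 0 -0.6"

```text
time_s: 32.08
tool_pos: [0.605, -0.2788, 0.0053]
tcp_rot: [180.0, 0.0, 81.6]
wrist_force: [-0.4, -0.2, 0.4]
opening: 0.0491
gripper_force: 30.0
```

arm_command --pt "0 0 0 0 0 0 -0.6" --pt "0 0 0 0 0 0 -0.6"

```text
time_s: 32.25
tool_pos: [0.605, -0.2788, 0.0053]
tcp_rot: [-180.0, 0.0, 81.6]
wrist_force: [0.2, -0.7, -0.6]
opening: 0.0494
gripper_force: 30.0
```

arm_command --pt "0 0 -0.006 0 0 0 -0.6" --pt "0 0 -0.02 0 0 0 -0.6" --pt "0 0 -0.032 0 0 0 -0.6" --pt "0 0 -0.035 0 0 0 -0.6" --pt "0 0 -0.032 0 0 0 -0.6" --pt "0 0 -0.02 0 0 0 -0.6" --pt "0 0 -0.005 0 0 0 -0.6" --pt "0 0 0 0 0 0 -0.6"

```text
time_s: 32.92
tool_pos: [0.6061, -0.2794, 0.158]
tcp_rot: [179.8, 0.1, 81.6]
wrist_force: [1.4, 0.2, -1.2]
opening: 0.0494
gripper_force: 30.0
```

arm_command --pt "0.0152 -0.0041 0 0 0 0 -0.6" --pt "0.0304 -0.0081 0 0 0 0 -0.6" --pt "0.0304 -0.0081 0 0 0 0 -0.6" --pt "0.0304 -0.0081 0 0 0 0 -0.6" --pt "0.0304 -0.0081 0 0 0 0 -0.6" --pt "0.0304 -0.0081 0 0 0 0 -0.6" --pt "0.0304 -0.0081 0 0 0 0 -0.6" --pt "0.0304 -0.0081 0 0 0 0 -0.6" --pt "0.0304 -0.0081 0 0 0 0 -0.6"

```text
time_s: 33.67
tool_pos: [0.572, -0.0107, 0.1519]
tcp_rot: [-179.7, -0.0, 81.6]
wrist_force: [-0.1, 0.3, -1.1]
opening: 0.0492
gripper_force: 30.0
```

arm_command --pt "0.0304 -0.0081 0 0 0 0 -0.6" --pt "0.0304 -0.0081 0 0 0 0 -0.6" --pt "0.0304 -0.0081 0 0 0 0 -0.6" --pt "0.0304 -0.0081 0 0 0 0 -0.6" --pt "0.0304 -0.0081 0 0 0 0 -0.6" --pt "0.0304 -0.0081 0 0 0 0 -0.6" --pt "0.0304 -0.0081 0 0 0 0 -0.6" --pt "0.0152 -0.0041 0 0 0 0 -0.6" --pt "0 0 0 0 0 0 -0.6" --pt "0 0 0 0 0 0 -0.6"

```text
time_s: 34.5
tool_pos: [0.5458, 0.2218, 0.1525]
tcp_rot: [-179.8, 0.1, 81.7]
wrist_force: [0.0, -0.2, -2.0]
opening: 0.0492
gripper_force: 30.0
```

arm_command --pt "0 0 0 0 0 0 -0.6" --pt "0 0 0 0 0 0 -0.6"

```text
time_s: 34.67
tool_pos: [0.5474, 0.2203, 0.1542]
tcp_rot: [-179.9, 0.1, 81.5]
wrist_force: [-0.8, 0.1, -1.5]
opening: 0.0491
gripper_force: 30.0
```

arm_command --pt "0 0 0.01 0 0 0 -0.6" --pt "0 0 0.02 0 0 0 -0.6" --pt "0 0 0.022 0 0 0 -0.6" --pt "0 0 0.02 0 0 0 -0.6" --pt "0 0 0.012 0 0 0 -0.6" --pt "0 0 0.005 0 0 0 -0.6" --pt "0 0 0 0 0 0 -0.6" --pt "0 0 0 0 0 0 -0.6" --pt "0 0 0 0 0 0 -0.6"

```text
time_s: 35.42
tool_pos: [0.5491, 0.2215, 0.0679]
tcp_rot: [179.9, -0.1, 81.6]
wrist_force: [0.8, -0.4, -0.7]
opening: 0.0493
gripper_force: 30.0
```

arm_command --pt "0 0 0 0 0 0 -0.6" --pt "0 0 0 0 0 0 -0.6" --pt "0 0 0 0 0 0 -0.6"

```text
time_s: 35.67
tool_pos: [0.5485, 0.2215, 0.0673]
tcp_rot: [179.9, -0.0, 81.6]
wrist_force: [0.2, -1.1, -1.7]
opening: 0.0489
gripper_force: 30.0
```

arm_command --pt "0 0 0.003 0 0 0 -0.6" --pt "0 0 0.003 0 0 0 -0.6" --pt "0 0 0.001 0 0 0 -0.6" --pt "0 0 0 0 0 0 -0.6" --pt "0 0 0 0 0 0 -0.6" --pt "0 0 0 0 0 0 -0.6" --pt "0 0 0 0 0 0 -0.6"

```text
time_s: 36.25
tool_pos: [0.548, 0.2213, 0.0594]
tcp_rot: [180.0, -0.0, 81.6]
wrist_force: [-0.4, 0.1, -0.8]
opening: 0.0493
gripper_force: 30.0
```

```bash
python3 - <<'E'
from plant import r
import cv2,numpy as np
S=r.grab_frame("side")[:,:,::-1]
cv2.imwrite("pics/g6.png",cv2.resize(S[150:210,215:295],(800,600),interpolation=cv2.INTER_CUBIC));s=r.get_state();print(s["tool_pos"],s["wrist_force"])
E
```

```text
[0.54803801 0.22134149 0.05946207] [ 0.62806178 -0.6951791  -1.17244264]
```

arm_command --pt "0.0006 -0.0006 0.0006 0 0 0 -0.6" --pt "0 0 0.0005 0 0 0 -0.6" --pt "0 0 0.0005 0 0 0 -0.6" --pt "0 0 0 0 0 0 -0.6" --pt "0 0 0 0 0 0 -0.6"

```text
time_s: 36.72
tool_pos: [0.5474, 0.222, 0.0577]
tcp_rot: [-180.0, 0.0, 81.6]
wrist_force: [0.6, 0.5, -0.7]
opening: 0.0489
gripper_force: 30.0
```

arm_command --pt "0 0 0.0005 0 0 0 -0.6" --pt "0 0 0 0 0 0 -0.6" --pt "0 0 0 0 0 0 -0.6"

```text
time_s: 36.97
tool_pos: [0.5475, 0.222, 0.0573]
tcp_rot: [180.0, -0.0, 81.6]
wrist_force: [0.3, -0.0, -0.6]
opening: 0.0492
gripper_force: 30.0
```

arm_command --pt "0 0 0.0003 0 0 0 -0.6" --pt "0 0 0 0 0 0 -0.6" --pt "0 0 0 0 0 0 -0.6"

```text
time_s: 37.22
tool_pos: [0.5475, 0.222, 0.0573]
tcp_rot: [180.0, -0.0, 81.6]
wrist_force: [-1.3, -0.5, 0.7]
opening: 0.0493
gripper_force: 30.0
```

Contact at the predicted height. I'll add a small nudge, release and retreat.

arm_command --pt "0 0 0.0002 0 0 0 -0.6" --pt "0 0 0 0 0 0 -0.6" --pt "0 0 0 0 0 0 0.15" --pt "0 0 0 0 0 0 0.3" --pt "0 0 0 0 0 0 0.35" --pt "0 0 -0.004 0 0 0 0.4" --pt "0 0 -0.015 0 0 0 0.4" --pt "0 0 -0.03 0 0 0 0.4" --pt "0 0 -0.035 0 0 0 0.4" --pt "0 0 -0.03 0 0 0 0.4"

```text
time_s: 38.05
tool_pos: [0.5474, 0.222, 0.1724]
tcp_rot: [180.0, -0.0, 81.6]
wrist_force: [0.7, -0.3, -0.7]
opening: 0.0661
gripper_force: 0.0
```

arm_command --pt "-0.03 0 -0.01 0 0 0 0.4" --pt "-0.04 0 0 0 0 0 0.4" --pt "-0.04 0 0 0 0 0 0.4" --pt "-0.04 0 0 0 0 0 0.4" --pt "-0.04 0 0 0 0 0 0.4" --pt "-0.04 0 0 0 0 0 0.4" --pt "-0.04 0 0 0 0 0 0.4" --pt "-0.04 0 0 0 0 0 0.4" --pt "-0.03 0 0 0 0 0 0.4" --pt "0 0 0 0 0 0 0.4"

```text
time_s: 38.88
tool_pos: [0.4969, -0.1187, 0.1811]
tcp_rot: [180.0, 0.1, 81.3]
wrist_force: [-0.4, 0.2, -0.5]
opening: 0.0666
gripper_force: 0.0
```

```bash
python3 - <<'E'
from plant import r
import cv2,numpy as np
S=r.grab_frame("side")[:,:,::-1];T=r.grab_frame("top")[:,:,::-1]
c=np.zeros((600,800,3),np.uint8)
c[:300,:440]=cv2.resize(S[145:220,200:310],(440,300),interpolation=cv2.INTER_CUBIC)
c[:,450:]=cv2.resize(T[148:268,175:245],(350,600),interpolation=cv2.INTER_CUBIC)
c[300:,:440]=cv2.resize(T[60:270,100:408],(440,300),interpolation=cv2.INTER_AREA)
cv2.imwrite("pics/f.png",c)
E
```

```text
(no output)
```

View pics/f.png

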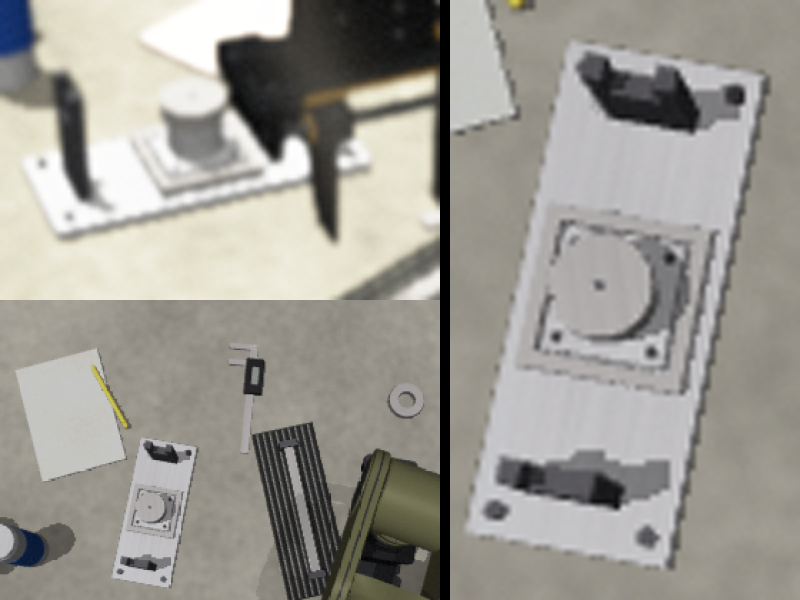

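The disc lies flat on the collar with its centre at (600,287) in the right tile, matching the projected axis within about a pixel. The housing sits inside the pocket walls, and the bar is on the mat. Caliper, ring and can have not moved. Handing in.

```bash
python3 -c "
from plant import r
print(r.hand_in())"
```

```text
the job is handed in; nothing more can be done
None
```

I handed the job in at about 39 s: bar on the mat, housing seated collar-up in the pocket, disc flat and centred on its collar; I put the bar back in its slots once to regrip it higher, and the judge gave no verdict.

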